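# Loosen the left-hand blade nut of a desk fan

## Robot

A 7-joint arm with a two-finger parallel gripper is mounted at the origin on the work surface. World frame = base frame: x ahead of the robot, y to its left, z up, the work surface at z = 0. Lengths are in m, angles in rad, forces in N, time in s.
With the tool pointing down it reaches from about 0.425 to 0.925 m from the base axis. Payload 6.8 kg.
Tool frame: the origin (TCP) lies at the very end of the fingers, on their centre line; the grasp point (between the pads) lies 19 mm behind it; z points along the fingers, y is the line along which they close (so a half turn about z gives the same grasp; the last joint's range is limited). The gripper opens to 85 mm and grips with 20 to 120 N. Pads are 22 mm wide; open, the fingers measure 114 mm over their backs; the gripper's body (76 mm by 85 mm) begins 54 mm behind the grasp point. The pads swing forward as they close: fully open they stand 13 mm farther back than shut.
Start: joints at [1.215, 0.477, 0.022, 1.555, -0.011, 1.109, -0.083], TCP at [0.166, -0.654, 0.231] pointing down, gripper open.
Joint ranges: [-2.96, 2.96], [-0.34, 2.1], [-1.41, 1.46], [0.24, 2.44], [-1.37, 4.51], [0.17, 1.92], [-2.96, 2.96]. Speed limits (rad/s): [2.39, 2.39, 3.14, 3.14, 3.14, 3.14, 3.14].

## Interface

Orientations are given as a rotation vector (axis times angle).
In Python, from bench import get_obs, viewer, r gives the robot as it stands. The module is installed in compiled form; this text tells all that it offers.
- The arm moves only by the tool play_rows, never from a script. Its argument "commands" is a list that holds one entry, the list of rows, each a list of 5 numbers: the gripper's target within -1 to 1 (shut at 1, half-way at 0, fully open at -1), then the shift along the tool's x, y, z scaled (see below), then the turn about the tool's z scaled (see below). A call has 1 to 12 rows; each row is the pose to reach, as a shift and turn from the pose commanded when the call began, along the tool's axes at that moment; what a row does not reach only later rows make up. The controller multiplies each number of a shift by 0.2 m and each number of a turn by pi/2 rad. A row lasts 1/12 s, in which the tool goes at most 41.7 mm and 7.16 degrees, less where a joint would pass 70% of its speed; a pose out of reach is approached as far as the arm can. A call with a number of a shift or a turn outside -1 to 1 is refused whole. A call with a gripper value outside its range is refused whole. The fingers move at their own pace and stop on an object; "grip_force" is the grip in N (left out, the last holds). Time passes only in rows, so rows that repeat a pose let the fingers close. It gives the time, the measured TCP pose, the force, the opening and the grip force at its end, in the units of the state.
- get_obs(): the state, without advancing time (a new reading comes with each control period).
- viewer.grab_frame(name): name is "side" or "top"; returns a dict with "pixels" (480x640x3 uint8, red, green, blue), "fovy" (degrees; the focal length in pixels is half the picture's height over the tangent of half this angle, whatever the lens; pixels are square), "cx", "cy" (the principal point, pixels), "world_to_cam" (4x4, takes a point from world to camera coordinates). Camera axes: x right, y up, looking along -z (the intrinsics and any distortion apply to the point x, -y, -z); pixel columns grow to the right and rows downward; lengths in m; the calibration is good to about 2 mm. A picture is of the moment at which its call begins. There is no depth.
- r.hand_in(): hands the job in; it is judged then, once.
Trained networks look in a picture, given as the dict that the camera call returned (one of the last four; its "shot" number tells which), for a name from the list of things; names that differ only in an ending like _2 or _b are one class to them, and where a whole thing is asked for, a point or a joint stands for the part that bears it (a point fixed in the world has none). Each returns a list of dicts, best first, with "score" (0 to 1); they miss things now and then, are a little off and sometimes report something else, mostly with a low value. They report only what shows in the picture. A call takes as long as a camera call. They do not tell look-alikes from the thing itself.
- viewer.trace(picture, thing): "pixels" (480x640 bool, what is visible of it) and "rect" ([left, top, right, bottom] in pixels, round what is visible of it).
The state is a dict: "clock": time; "joints": joint angles; "qvel": joint speeds; "tau": joint torques, N m; "tcp_pos": TCP position; "orientation": TCP orientation; "contact_force": force on the tool from outside, world axes, zero at the start; "moment": the same for the moment, N m; "grip_width": finger opening in m; "gripper_force": force on a finger pad.
Only numpy, scipy, OpenCV 4.12 (cv2) and the standard library are available. Lean on these libraries where they do the work, as an engineer would, in place of code of your own. Each camera call takes 0.05 s, during which the arm holds its last target. There are 200 camera calls.

## Task

Two desk fans lie face up with their front guards off for cleaning. On the fan that still has its blades, loosen the blade nut: it has a left-hand thread, so turn it clockwise seen from above, about a quarter turn, never tightening it the other way, then let go of it. Leave the nut on the other fan, the one without blades, as it is.

Things in the scene. Friction and masses are not known exactly. Their poses are not given: they have to be found in the camera images.
- blade_nut (a joint): Turn (rad) of the blade nut on the fan with blades. Grows clockwise from above, which loosens it. Starts hand-tight at 0 to 0.15; a quarter turn clockwise makes it loose. Anticlockwise tightens it and jams at -0.35; the other end stop is at 2.0. Steady friction 0.12 N m; stays where left, does not rise. Blades and shaft are locked.
- blade_nut_grip (a point): Grip point on the nut's axis, 128 mm above the table, 20 mm below its top. Nut: pale grey plastic disc 42 mm wide, with an upright bar 40 mm long, 14 mm thick. x: along the bar, y: across its thickness, z up; turns with the nut. The disc's top is 24 mm below this point; blades and hub 33 mm or more below. Fan: fixed black wire dish 206 mm wide, rim 99 mm above the table.
- spare_nut (a joint): Turn (rad) of the identical nut on the other fan's bare shaft, clockwise from above positive; starts at 0 to 0.1. To be left as it is.
- spare_nut_grip (a point): Grip point of the nut on the fan without blades: same nut, height and axes as blade_nut_grip, in the same black wire dish. The two nuts stand at least 230 mm apart; apart from them nothing within 200 mm of either is higher than 100 mm above the table.
There are look-alikes about, which are no part of the job. What is shaped like the part that bears spare_nut but green is not meant.

How it is judged:
By the outcome, as a careful person would: the job done as asked, in the order asked, and still so for the second after the job is handed in, with the robot touching nothing.
It also fails if it takes over 35 s, if anything falls off the work surface, if the arm or the gripper's body presses on something with over 40 N, if the wrist force passes 120 N, or if a joint passes its speed limit or range.

## Working session

There is one attempt and no reset: what is moved stays moved. The work goes in short steps, Python scripts to look and compute and a tool call to move; the robot and the scene stay as the last step left them, time stands still between calls to the robot, and variables do not carry over. Pictures are saved under pics/ and viewed, at most 10 in all, crops included, and the job is handed in when it is done.

Besides the shell and the picture viewer there is one more tool, called after "Request:" as name(argument=value, ...) on one line, values as JSON. play_rows: Moves the arm, as the interface text tells. Shifts and turns lie within -1 to 1; 1 stands for 0.2 m of shift or pi/2 rad of turn. Its arguments: {"type":"object","properties":{"commands":{"type":"array","items":{"type":"array","items":{"type":"array","items":{"type":"number","minimum":-1,"maximum":1}}}},"grip_force":{"type":"number"}},"required":["commands"]}

```bash
mkdir -p pics
cat > h.py <<'E'
import numpy as np, cv2
from bench import get_obs, viewer, r
def ray(p,u,v):
    f=240/np.tan(np.radians(p["fovy"])/2); W=np.array(p["world_to_cam"]); R,t=W[:3,:3],W[:3,3]
    d=R.T@np.array([(u-p["cx"])/f,-(v-p["cy"])/f,-1.]); return -R.T@t,d
def atz(p,u,v,z):
    o,d=ray(p,u,v); return o+d*(z-o[2])/d[2]
def proj(p,X):
    f=240/np.tan(np.radians(p["fovy"])/2); c=np.array(p["world_to_cam"])@np.append(X,1)
    return p["cx"]+f*c[0]/-c[2], p["cy"]-f*c[1]/-c[2]
def save(n,im): cv2.imwrite("pics/"+n,np.ascontiguousarray(im[:,:,::-1]))
E
python3 - <<'E'
from h import *
o=get_obs(); print({k:np.round(v,3) for k,v in o.items()})
for n in("top","side"):
    p=viewer.grab_frame(n); save(n+"0.png",p["pixels"]); print(n,[k for k in p],p["fovy"],p["cx"],p["cy"],p.get("distortion"),p.get("dist"))
    for t in("blade_nut","spare_nut"):
        for q in viewer.trace(p,t): 
            m=np.argwhere(q["pixels"]).mean(0)[::-1]; print(t,round(q["score"],2),np.round(q["rect"]),m.round(1),q["pixels"].sum(),atz(p,*m,.128).round(3))
E
```

```text
{'clock': np.float64(0.0), 'joints': array([ 1.215,  0.478,  0.022,  1.556, -0.011,  1.109, -0.083]), 'qvel': array([ 0.   ,  0.   , -0.   , -0.   , -0.002,  0.   ,  0.001]), 'tau': array([ 0.0000e+00, -5.9645e+01,  1.6080e+00, -2.8119e+01,  1.2000e-02,
        9.0000e-03, -0.0000e+00]), 'tcp_pos': array([ 0.165, -0.654,  0.23 ]), 'orientation': array([-3.116e+00, -3.880e-01,  1.000e-03]), 'contact_force': array([-0.365,  0.067,  0.899]), 'moment': array([-0.032,  0.071, -0.02 ]), 'gripper_force': np.float64(0.0), 'grip_width': np.float64(0.085)}
top ['pixels', 'fovy', 'cx', 'cy', 'world_to_cam', 'shot'] 46.64640262608655 309.47932049131185 240.26884754015677 None None
blade_nut 0.54 [206. 138. 227. 161.] [212.6 151.6] 333 [0.599 0.166 0.128]
spare_nut 0.84 [442. 321. 463. 346.] [450.2 331.9] 358 [ 0.216 -0.32   0.128]
spare_nut 0.76 [356. 184. 376. 207.] [366.7 195.4] 311 [ 0.501 -0.16   0.128]
side ['pixels', 'fovy', 'cx', 'cy', 'world_to_cam', 'shot'] 53.289668594407566 313.86695906812724 246.56756344766322 None None
blade_nut 0.97 [171. 280. 199. 313.] [183.5 294.8] 671 [0.599 0.188 0.128]
spare_nut 0.76 [270. 198. 290. 228.] [280.4 212.9] 389 [ 0.503 -0.139  0.128]
spare_nut 0.55 [399. 177. 419. 202.] [408.8 189.9] 298 [ 0.217 -0.298  0.128]
```

View pics/top0.png

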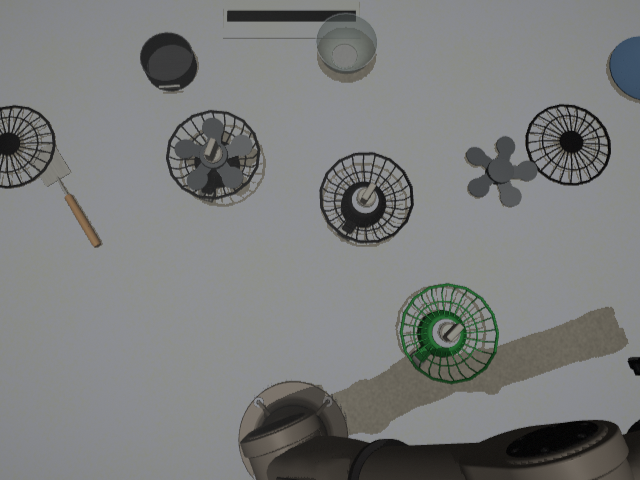

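View pics/side0.png

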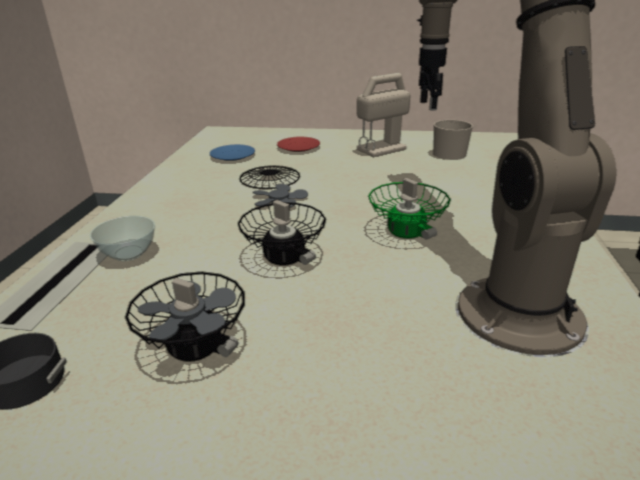

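The pictures show three candidates: the black fan with blades at top (212,151) / side (184,295), the bare black fan at top (366,197), and the bare green fan at top (450,332). Only the first has blades, so it is the one meant. I'll confirm it in an enlarged crop.

Run:
```python
from h import *
a=viewer.grab_frame("top");b=viewer.grab_frame("side")
ca=cv2.resize(a["pixels"][126:176,187:237],(400,400),interpolation=cv2.INTER_CUBIC)
cb=cv2.resize(b["pixels"][270:320,160:210],(400,400),interpolation=cv2.INTER_CUBIC)
save("crop.png",np.hstack([ca,cb]))
print(np.round(a["world_to_cam"],3),np.round(b["world_to_cam"],3))
```

```text
[[-0.01  -1.     0.017 -0.037]
 [ 0.981 -0.006  0.191 -0.423]
 [-0.191  0.018  0.981 -1.197]
 [ 0.     0.     0.     1.   ]] [[-0.988 -0.15  -0.023  0.404]
 [ 0.055 -0.494  0.868 -0.132]
 [-0.142  0.856  0.497 -0.943]
 [ 0.     0.     0.     1.   ]]
```

View pics/crop.png

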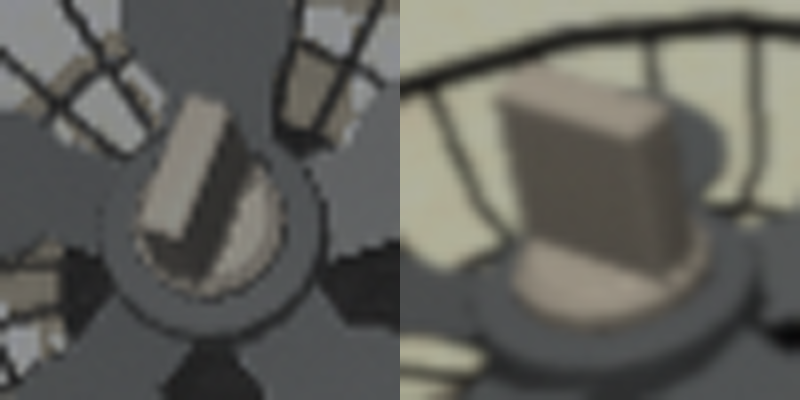

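The crop shows the pale bar standing over the grey blades, so this is the nut meant. The top face of the bar runs from crop pixel (209,99) to (160,232) in the top view. In the side view it is centred at about (581,102).

Run:
```python
from h import *
from scipy.spatial.transform import Rotation as Ro
a=viewer.grab_frame("top");b=viewer.grab_frame("side")
A=lambda x,y:atz(a,187+x/8-.5,126+y/8-.5,.148)
B=lambda x,y:atz(b,160+(x-400)/8-.5,270+y/8-.5,.148)
ct=[A(190,92),A(228,106),A(180,238),A(140,226)]
cs=[B(500,98),B(530,68),B(664,105),B(632,138)]
print(np.round(ct,4),np.round(cs,4)); print(np.mean(ct,0),np.mean(cs,0))
for d in (A(209,99)-A(160,232), B(515,83)-B(648,121)): print(np.degrees(np.arctan2(d[1],d[0])),np.linalg.norm(d))
s=get_obs(); R=Ro.from_rotvec(s["orientation"]).as_matrix(); print(R.round(4)); print("tool y angle",np.degrees(np.arctan2(R[1,1],R[0,1])))
for m in(np.mean(ct,0),np.mean(cs,0)): print("shift to 0.25", R.T@(np.array([*m[:2],.25])-s["tcp_pos"])/.2)
```

```text
[[0.6242 0.1682 0.148 ]
 [0.6203 0.1581 0.148 ]
 [0.584  0.1698 0.148 ]
 [0.5873 0.1803 0.148 ]] [[0.6184 0.1812 0.148 ]
 [0.6167 0.1696 0.148 ]
 [0.5829 0.1797 0.148 ]
 [0.585  0.1921 0.148 ]]
[0.60393256 0.16908186 0.148     ] [0.60076224 0.18064731 0.148     ]
-17.964353980829806 0.03848285121567857
-17.07996944834582 0.035031113407810656
[[ 9.695e-01  2.452e-01  0.000e+00]
 [ 2.452e-01 -9.695e-01  1.000e-04]
 [ 1.000e-04 -1.000e-04 -1.000e+00]]
tool y angle -75.8038806882999
shift to 0.25 [ 3.13459069 -3.45397019 -0.09327157]
shift to 0.25 [ 3.13340484 -3.513919   -0.09326839]
```

The two cameras differ by 11 mm in y, so I'll settle that with the gripper in view near the nut. First I move over to it at a safe height.

Request:
play_rows(commands=[[[-1,0.5,-0.35,0,0],[-1,1,-0.7,0,0],[-1,1,-0.7,0,0],[-1,1,-0.7,0,0],[-1,1,-0.7,0,0],[-1,1,-0.7,0,0],[-1,1,-0.7,0,0],[-1,1,-0.7,0,0],[-1,1,-0.7,0,0],[-1,1,-0.7,0,0]]])

```text
clock: 1.33
tcp_pos: [0.3238, -0.4709, 0.2313]
orientation: [3.117, 0.384, -0.001]
contact_force: [-0.4, -0.3, 0.3]
grip_width: 0.0854
gripper_force: 0.0
```

Request:
play_rows(commands=[[[-1,1,-1,0,0],[-1,1,-1,0,0],[-1,1,-1,0,0],[-1,1,-1,0,0],[-1,1,-1,0,0],[-1,1,-1,0,0],[-1,1,-1,0,0],[-1,1,-1,0,0],[-1,1,-1,0,0],[-1,1,-1,0,0],[-1,1,-1,0,0]]])

```text
clock: 2.25
tcp_pos: [0.4688, -0.2291, 0.2311]
orientation: [3.118, 0.382, -0.001]
contact_force: [0.5, 0.5, -0.2]
grip_width: 0.0849
gripper_force: 0.0
```

Request:
play_rows(commands=[[[-1,0.7,-1,0,0],[-1,0.7,-1,0,0],[-1,0.7,-1,0,0],[-1,0.7,-1,0,0],[-1,0.7,-1,0,0],[-1,0.7,-1,0,0],[-1,0.7,-1,0,0],[-1,0.7,-1,0,0],[-1,0.7,-1,0,0],[-1,0.7,-1,0,0],[-1,0.7,-1,0,0]]])

```text
clock: 3.17
tcp_pos: [0.5563, -0.0009, 0.2312]
orientation: [3.117, 0.382, -0.001]
contact_force: [0.6, -1.0, 0.1]
grip_width: 0.0852
gripper_force: 0.0
```

Request:
play_rows(commands=[[[-1,0.43,-0.78,0,0],[-1,0.43,-0.78,0,0],[-1,0.43,-0.78,0,0],[-1,0.43,-0.78,0,0],[-1,0.43,-0.78,0,0],[-1,0.43,-0.78,0,0],[-1,0.43,-0.78,0,0],[-1,0.43,-0.78,0,0],[-1,0.43,-0.78,0,0]]])

```text
clock: 3.92
tcp_pos: [0.602, 0.1709, 0.2312]
orientation: [3.117, 0.382, -0.0]
contact_force: [0.4, -0.3, -0.4]
grip_width: 0.0851
gripper_force: 0.0
```

Request:
play_rows(commands=[[[-1,0,0,0,-1],[-1,0,0,0,-1],[-1,0,0,0,-1],[-1,0,0,0,-1],[-1,0,0,0,-1],[-1,0,0,0,-1],[-1,0,0,0,-1],[-1,0,0,0,-1],[-1,0,0,0,-1],[-1,0,0,0,-1],[-1,0,0,0,-1],[-1,0,0,0,-1]]])

```text
clock: 4.92
tcp_pos: [0.602, 0.1716, 0.2314]
orientation: [2.012, 2.412, -0.001]
contact_force: [0.2, -0.1, -0.1]
grip_width: 0.0853
gripper_force: 0.0
```

Run:
```python
from h import *
from scipy.spatial.transform import Rotation as Ro
s=get_obs(); R=Ro.from_rotvec(s["orientation"]).as_matrix(); print(s["joints"].round(2),"tool y angle",np.degrees(np.arctan2(R[1,1],R[0,1])))
b=viewer.grab_frame("side");a=viewer.grab_frame("top")
print(proj(b,s["tcp_pos"]),proj(a,s["tcp_pos"]))
x=cv2.resize(b["pixels"][180:330,110:260],(400,400),interpolation=cv2.INTER_CUBIC)
y=cv2.resize(a["pixels"][80:230,130:280],(400,400),interpolation=cv2.INTER_CUBIC)
save("c2.png",np.hstack([x,y]))
```

```text
[ 0.13  0.49 -0.7   1.64  0.34  1.14 -0.48] tool y angle 10.332545474296822
(np.float64(175.30979965530335), np.float64(235.8334392665436)) (np.float64(201.4193611977458), np.float64(131.79859733744524))
```

View pics/c2.png

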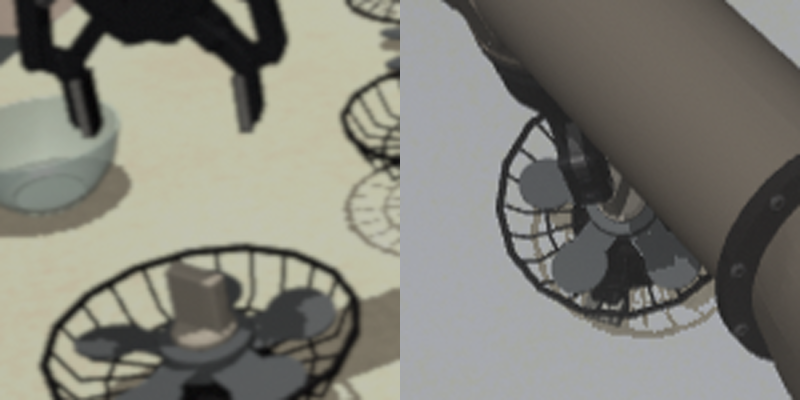

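The side view shows the open fingertips at about (173,229), which fits the predicted tip within 1 to 2 px. I'll use the dish rim (z = 0.099, 206 mm wide) as a cross-check on y.

Run:
```python
from h import *
a=viewer.grab_frame("top");b=viewer.grab_frame("side")
top=cv2.imread("pics/top0.png",0);side=cv2.imread("pics/side0.png",0)
# score rim circle: darkness along projected circle, in first pictures
from scipy.ndimage import map_coordinates,gaussian_filter
th=np.linspace(0,2*np.pi,180)
for n,p,g in(("top",a,top),("side",b,side)):
    g=gaussian_filter(g.astype(float),.8)
    best=[]
    for rad in(.098,.1,.102):
      for x in np.arange(.57,.631,.0015):
        for y in np.arange(.145,.206,.0015):
            P=np.c_[x+rad*np.cos(th),y+rad*np.sin(th),np.full(180,.097),np.ones(180)]@np.array(p["world_to_cam"]).T
            f=240/np.tan(np.radians(p["fovy"])/2)
            u=p["cx"]-f*P[:,0]/P[:,2]; v=p["cy"]+f*P[:,1]/P[:,2]
            best.append((map_coordinates(g,[v,u],order=1).mean(),rad,x,y))
    print(n,np.round(sorted(best)[:3],4))
```

```text
top [[54.2049  0.098   0.606   0.1705]
 [56.8077  0.098   0.6075  0.1705]
 [57.024   0.098   0.606   0.169 ]]
side [[48.2019  0.098   0.6045  0.172 ]
 [48.8546  0.098   0.606   0.172 ]
 [48.9065  0.098   0.6045  0.1735]]
```

Both views agree on the rim, which puts the centre at about (0.605, 0.171). The TCP is already there to within 2 mm. Next I turn to align with the bar, slightly clockwise of it, and descend.

Request:
play_rows(commands=[[[-1,0,0.01,0,-0.67],[-1,0,0.01,0,-0.67],[-1,0,0.01,0,-0.67],[-1,0,0.01,0,-0.67],[-1,0,0.01,0,-0.67],[-1,0,0.01,0,-0.67],[-1,0,0.01,0,-0.67],[-1,0,0.01,0,-0.67],[-1,0,0.01,0,-0.67],[-1,0,0.01,0,-0.67],[-1,0,0.01,0,-0.67]]])

```text
clock: 6.03
tcp_pos: [0.6038, 0.1737, 0.2312]
orientation: [-0.541, -3.095, 0.001]
contact_force: [-1.0, -0.5, -0.4]
grip_width: 0.0854
gripper_force: 0.0
```

Request:
play_rows(commands=[[[-1,0,0,0.1,0],[-1,0,0,0.2,0],[-1,0,0,0.25,0],[-1,0,0,0.3,0],[-1,0,0,0.3,0],[-1,0,0,0.3,0]]])

```text
clock: 6.53
tcp_pos: [0.6037, 0.1743, 0.1714]
orientation: [-0.535, -3.095, 0.0]
contact_force: [-0.5, 0.1, 0.0]
grip_width: 0.0855
gripper_force: 0.0
```

Run:
```python
from h import *
from scipy.spatial.transform import Rotation as Ro
s=get_obs(); R=Ro.from_rotvec(s["orientation"]).as_matrix(); print(s["joints"].round(2),s["tcp_pos"],"tool y angle",np.degrees(np.arctan2(R[1,1],R[0,1])))
b=viewer.grab_frame("side");a=viewer.grab_frame("top")
x=cv2.resize(b["pixels"][220:320,130:230],(400,400),interpolation=cv2.INTER_CUBIC)
y=cv2.resize(a["pixels"][100:200,160:260],(400,400),interpolation=cv2.INTER_CUBIC)
save("c3.png",np.hstack([x,y]))
```

```text
[ 0.24  0.62 -0.89  1.68  0.53  1.1   0.42] [0.60372748 0.17432065 0.17138025] tool y angle 70.39589293757335
```

View pics/c3.png

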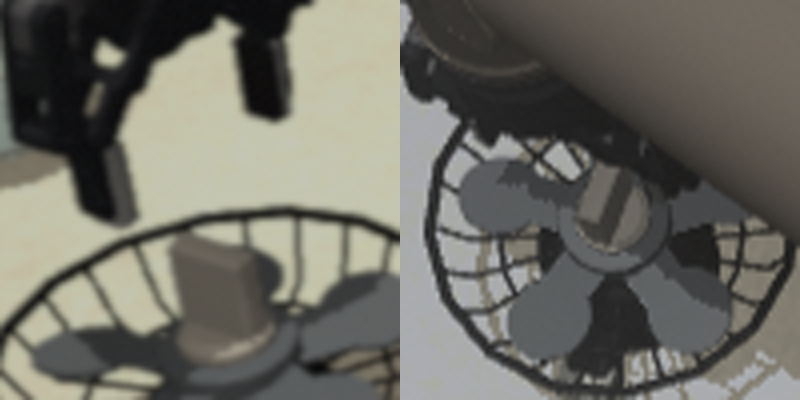

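The open fingertips are at side crop (110,220) and (265,115), with the bar between and below them at (222,245). I'll compare the finger midpoint with the bar in the same image.

Run:
```python
from h import *
b=viewer.grab_frame("side"); t=get_obs()["tcp_pos"]
for z in(.171,.184): print(z,proj(b,[t[0],t[1],z]))
tips=[atz(b,130+x/4-.5,220+y/4-.5,.184) for x,y in((110,220),(265,115))]; print(tips,np.mean(tips,0))
for z in(.148,.143): print(z,proj(b,[.604,.171,z]), proj(b,[.601,.18,z]))
```

```text
0.171 (np.float64(179.28828836993705), np.float64(268.6068417040924))
0.184 (np.float64(178.00764066313891), np.float64(261.93987273467593))
[array([0.62263325, 0.21488315, 0.184     ]), array([0.59141086, 0.12787065, 0.184     ])] [0.60702206 0.1713769  0.184     ]
0.148 (np.float64(182.5146630440244), np.float64(278.94010499486546)) (np.float64(182.14298125823055), np.float64(282.0232492396635))
0.143 (np.float64(182.9830944842367), np.float64(281.3985018296877)) (np.float64(182.61730339283218), np.float64(284.49700495480647))
```

Request:
play_rows(commands=[[[-1,0,0,0.1,0],[-1,0,0,0.2,0],[-1,0,0,0.25,0],[-1,0,0,0.29,0],[-1,0,0,0.29,0],[0.2,0,0,0.29,0],[0.4,0,0,0.29,0],[0.4,0,0,0.29,0],[0.4,0,0,0.29,0],[0.4,0,0,0.29,0]]], grip_force=20)

```text
clock: 7.52
tcp_pos: [0.604, 0.1743, 0.1139]
orientation: [0.534, 3.095, 0.001]
contact_force: [-0.3, -0.2, -0.6]
grip_width: 0.0265
gripper_force: 0.0
```

Request:
play_rows(commands=[[[0.5,0,0,0,0],[0.55,0,0,0,0],[0.55,0,0,0,0]]])

```text
clock: 7.77
tcp_pos: [0.6037, 0.1742, 0.1134]
orientation: [0.534, 3.096, -0.0]
contact_force: [-0.1, 1.2, 0.1]
grip_width: 0.0193
gripper_force: 0.0
```

Request:
play_rows(commands=[[[0.62,0,0,0,0],[0.68,0,0,0,0],[0.72,0,0,0,0],[1,0,0,0,0],[1,0,0,0,0]]], grip_force=40)

```text
clock: 8.18
tcp_pos: [0.6032, 0.1724, 0.1133]
orientation: [-0.535, -3.095, 0.005]
contact_force: [-3.1, -4.5, 5.3]
grip_width: 0.0137
gripper_force: 39.6
```

Request:
play_rows(commands=[[[1,0,-0.01,0,0.03],[1,0,-0.01,0,0.08],[1,0,-0.01,0,0.13],[1,0,-0.01,0,0.18],[1,0,-0.01,0,0.23],[1,0,-0.01,0,0.28],[1,0,-0.01,0,0.33],[1,0,-0.01,0,0.38],[1,0,-0.01,0,0.43],[1,0,-0.01,0,0.48],[1,0,-0.01,0,0.5],[1,0,-0.01,0,0.5]]])

```text
clock: 9.18
tcp_pos: [0.6043, 0.1736, 0.1133]
orientation: [1.679, 2.654, 0.006]
contact_force: [5.3, 2.9, -5.2]
grip_width: 0.0136
gripper_force: 39.2
```

Run:
```python
from h import *
from scipy.spatial.transform import Rotation as Ro
s=get_obs(); R=Ro.from_rotvec(s["orientation"]).as_matrix(); print(s["joints"].round(2),s["moment"],s["contact_force"],"tool y angle",np.degrees(np.arctan2(R[1,1],R[0,1])))
```

```text
[ 0.11  0.62 -0.68  1.74  0.47  0.94 -0.31] [ 0.66358339 -1.0236841  -0.07590759] [ 5.29316137  2.87548075 -5.24803919] tool y angle 25.372475149929993
```

Request:
play_rows(commands=[[[1,0,0,0,0.03],[1,0,0,0,0.08],[1,0,0,0,0.13],[1,0,0,0,0.18],[1,0,0,0,0.23],[1,0,0,0,0.28],[1,0,0,0,0.33],[1,0,0,0,0.38],[1,0,0,0,0.43],[1,0,0,0,0.48],[1,0,0,0,0.53],[1,0,0,0,0.53]]])

```text
clock: 10.18
tcp_pos: [0.6062, 0.1737, 0.1134]
orientation: [2.611, 1.745, 0.011]
contact_force: [10.6, 3.2, -10.2]
grip_width: 0.0135
gripper_force: 39.4
```

Run:
```python
from h import *
from scipy.spatial.transform import Rotation as Ro
s=get_obs(); R=Ro.from_rotvec(s["orientation"]).as_matrix(); print(s["joints"].round(2),s["moment"],"tool y angle",np.degrees(np.arctan2(R[1,1],R[0,1])))
```

```text
[-0.02  0.58 -0.48  1.75  0.33  0.89 -1.04] [ 0.65239168 -2.21318422 -0.07753718] tool y angle -22.478327511964544
```

Turned 93° clockwise. Next I relieve the side load, release and rise.

Request:
play_rows(commands=[[[1,0,0.01,0,0],[0.6,0,0.01,0,0],[0.3,0,0.01,0,0],[-0.3,0,0.01,0,0],[-0.3,0,0.01,0,0],[-0.3,0,0.01,0,0],[-0.3,0,0.01,0,0]]])

```text
clock: 10.77
tcp_pos: [0.6049, 0.1715, 0.1134]
orientation: [2.608, 1.751, -0.0]
contact_force: [0.7, -0.5, -0.3]
grip_width: 0.0553
gripper_force: 0.0
```

Request:
play_rows(commands=[[[-0.3,0,0,-0.1,0],[-0.3,0,0,-0.25,0],[-0.3,0,0,-0.4,0],[-0.3,0,0,-0.55,0],[-0.3,0,0,-0.65,0],[-0.3,0,0,-0.7,0],[-0.3,0,0,-0.7,0],[-0.3,0,0,-0.7,0]]])

```text
clock: 11.43
tcp_pos: [0.6046, 0.1713, 0.2526]
orientation: [2.608, 1.751, -0.001]
contact_force: [-0.4, 0.4, -0.4]
grip_width: 0.0557
gripper_force: 0.0
```

Run:
```python
from h import *
b=viewer.grab_frame("side");a=viewer.grab_frame("top")
x=cv2.resize(b["pixels"][220:320,130:230],(400,400),interpolation=cv2.INTER_CUBIC)
y=cv2.resize(a["pixels"][100:200,160:260],(400,400),interpolation=cv2.INTER_CUBIC)
save("c4.png",np.hstack([x,y]))
```

```text
(no output)
```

View pics/c4.png

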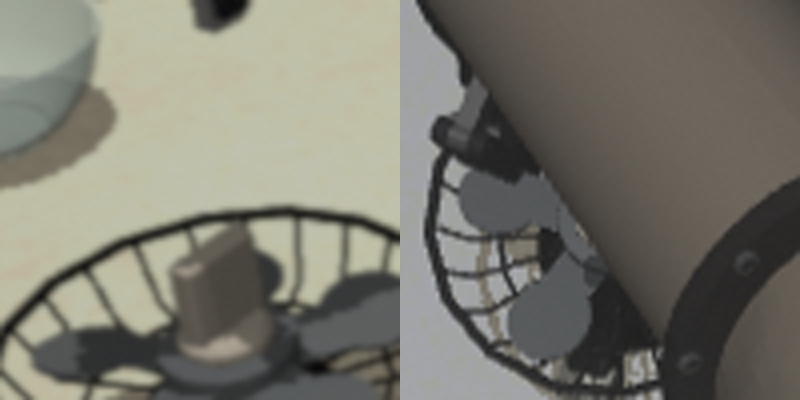

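The side view shows the nut released, with its bar now pointing in depth: the top face runs from crop (182,270) to (242,230). I'll check that angle before handing in.

Run:
```python
from h import *
b=viewer.grab_frame("side")
d=atz(b,130+182/4,220+270/4,.148)-atz(b,130+242/4,220+230/4,.148)
ang=np.degrees(np.arctan2(d[1],d[0]));print(ang,np.linalg.norm(d))
```

```text
66.6508437867709 0.034374283332027564
```

```bash
python3 -c "
from bench import r
print(r.hand_in())"
```

```text
the job is handed in; nothing more can be done
None
```

I turned the blade nut on the bladed black fan about 93° clockwise and let go of it, left the spare nut alone, and handed the job in at about 11.5 s; no verdict came back.

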